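Pop the battery hatch of a welding machine

TASK

A short piece of steel tube lies on the small hatch in the top of the welding machine. Push it fully off that hatch with the fingertips, never picking it up, and leave it lying on top of the machine; then press the ribbed free edge of the small hatch down once and let go, so that its push-push latch pops it open, and watch for a second or two, without touching it, that it stays open. Do not push it down again, keep the large hatch shut, and leave the jar, the spray can and the tape measure where they are.

Things in the scene. Friction and masses are not known exactly. Their poses are not given: they have to be found in the camera images.
- case: grey welding machine, a fixed box 280 (x) x 400 (y) x 140 (z) mm. Origin at the centre of its underside; x points from its front panel to its louvred back, y along its width, z up. In its flat top are two black hatches, 0.7 mm proud: the small one (86 x 86 mm) and the large one (166 x 126 mm)
- case_top (a point): centre of the machine's top face, axes as the machine's. From here the small hatch covers x -43 to 43, y -13 to 73 mm; the large one x -83 to 83, y -178 to -52 mm. The strip of top from y 75 to 200 mm is plain and empty but for the jar at its back corner
- hatch_press (a point): place to press on the small hatch, amid three thumb ribs: on its upper face, 18 mm from its free edge (the edge on the -x side of the machine), half-way along it; it moves with the hatch. The hinge is 68 mm from here in +x
- hatch (a joint): angle of the small hatch (rad): 0 shut, -0.06 pressed fully in, about 0.6 popped open (free edge 50 mm up). Pressing takes about 4 N at hatch_press and sinks 4 mm to a firm stop; it springs up, in 0.5 to 1 s, as the finger is raised. A press short of the stop leaves it latched; pushing the open hatch right down latches it again
- latch (a joint): turn of the hidden crank of the small hatch's push-push latch (rad): 0 latched as at the start, about 0.7 to 1.0 pressed fully in, 3.7 to 4.1 popped open, over 5.4 when the open hatch has been pushed more than half-way down again, about 7.6 latched again. Not to be touched
- big_hatch (a joint): angle of the large hatch (rad): 0 shut, which it must stay; it has the same kind of latch, needing about 4 N at its own free edge (-x side)
- tube_center (a point): centre of a loose, short offcut of bare steel tube of rectangular section, 60 (x, its open ends) x 40 (y) x 25 (z) mm, wall 3 mm, about 0.17 kg, lying flat on the small hatch at any yaw; its centre is 12.5 mm above its underside
- tube: the same tube offcut; origin at the centre of its underside, same axes
- tin: round metal jar with a pale cap, 48 mm across and 50 mm tall, standing on the machine's top at its back corner (+x, +y); origin at the centre of its underside; leave alone
- can: spray can, 60 mm across and 160 mm tall, standing on the bench beside the machine; origin at the centre of its underside; leave alone
- tape: grey tape measure, 70 x 36 x 65 mm, standing on the bench beside the machine; origin at the centre of its underside; leave alone
There are look-alikes about, which are no part of the job. Leave any pink look-alike of the tube alone.

How it is judged:
By the outcome, as a careful person would: the job done as asked, in the order asked, and still so for the second after the job is handed in, with the robot touching nothing.
It also fails if it takes over 42 s, if anything falls off the work surface, if the arm or the gripper's body presses on something with over 40 N, if the wrist force passes 120 N, or if a joint passes its speed limit or range.

ROBOT

A 6-joint arm with a two-finger parallel gripper is mounted at the origin on the work surface. World frame = base frame: x ahead of the robot, y to its left, z up, the work surface at z = 0. Lengths are in m, angles in rad, forces in N, time in s.
With the tool pointing down it reaches from about 0.275 to 0.75 m from the base axis. Payload 10.2 kg.
Tool frame: the origin (TCP) lies midway between the tips of the shut fingers; the grasp point (between the pads) lies 19 mm behind it (env.hold_point_z is the distance from the TCP to the grasp point, in m); x points along the fingers, z is the direction in which the jaws open and shut, and the axes are right-handed (so a half turn about x gives the same grasp; the last joint's range is limited). The gripper opens to 85 mm and grips with 20 to 120 N. Pads are 22 mm wide; open, the fingers measure 114 mm over their backs; the gripper's body (76 mm by 85 mm) begins 54 mm behind the grasp point. The pads swing forward as they close: fully open they stand 13 mm farther back than shut.
Start: joints at [1.022, 0.313, 1.498, -0, 1.331, -0.223], TCP at [0.168, 0.497, 0.231] pointing down, gripper open.
Joint ranges: [-2.94, 2.94], [-0.97, 2.17], [0.19, 2.56], [-1.23, 4.37], [0.02, 3.11], [-2.88, 2.88]. Speed limits (rad/s): [2.39, 2.39, 3.01, 3.14, 3.14, 3.14].

INTERFACE

Orientations are given as a unit quaternion [x, y, z, w].
In Python, from bench import env, kinematics, monitor, eyes, job gives the robot as it stands. The module is installed in compiled form; this text tells all that it offers. Calls block until the motion is done:
- env.reach(position, orientation): joint-space move of the TCP to a pose.
- env.movel(position, velocity=0.15, frame=None, guard=None): straight line of the TCP; frame=None keeps the orientation; velocity is the mean speed in m/s. With guard (N) it stops when the force on the tool has changed by that much, and returns True; else False.
- env.set_joints(angles): joint-space move.
- env.release() and env.close_gripper(effort=None): open the fingers fully, or close them until they stop; effort is the grip in N (None keeps the last).
- env.hold(seconds).
- kinematics.ik(position, orientation): joint angles nearest the present ones, or None.
- monitor.sense(): the state.
- eyes.grab_frame(name): name is "scene" or "side" or "wrist"; returns a dict with "frame" (400x640x3 uint8, red, green, blue), "mtx" (3x3 intrinsics, pixels), "view" (4x4, takes a point from world to camera coordinates). Camera axes: x right, y down, z forward; pixel columns grow to the right and rows downward; lengths in m; the calibration is good to about 2 mm. A picture is of the moment at which its call begins. There is no depth.
A pose or a line that the arm cannot do raises env.MotionError and nothing moves.
- job.hand_in(): hands the job in, once; it reports no verdict.
The state is a dict: "clock": time; "joints": joint angles; "qvel": joint speeds; "joint_efforts": joint torques, N m; "position": TCP position; "ee_rot": TCP orientation; "contact_force": force on the tool from outside, world axes, zero at the start; "ft_torque": the same for the moment, N m; "finger_gap": opening from 0.0 (shut) to 1.0 (fully open).
Only numpy, scipy, OpenCV 4.12 (cv2) and the standard library are available. Lean on these libraries where they do the work, as an engineer would, in place of code of your own. Each camera call takes 0.05 s, during which the arm holds its last target.

## Working session

There is one attempt and no reset: what is moved stays moved. The work goes in short steps, each a Python script; the robot and the scene stay as the last script left them, time stands still between calls to the robot, and variables do not carry over. Pictures are saved under pics/ and viewed, and the job is handed in when it is done.

```bash
ls; mkdir -p pics
cat > h.py <<'E'
import numpy as np, cv2
from bench import env, kinematics, monitor, eyes, job
def snap(n,fn):
    d=eyes.grab_frame(n); cv2.imwrite('pics/'+fn+'.png',d['frame'][:,:,::-1]); np.savez('pics/'+fn+'.npz',**d); return d
def ray(d,u,v):
    K=np.array(d['mtx']);V=np.array(d['view']);R=V[:3,:3];t=V[:3,3]
    c=-R.T@t; r=R.T@np.linalg.inv(K)@np.array([u,v,1.]); return c,r
def onz(d,u,v,z):
    c,r=ray(d,u,v); return c+r*(z-c[2])/r[2]
def proj(d,p):
    V=np.array(d['view']);q=V[:3,:3]@np.array(p)+V[:3,3];q=np.array(d['mtx'])@q;return q[:2]/q[2]
def L(fn): return dict(np.load('pics/'+fn+'.npz'))
E
python3 - <<'E'
from h import *
for n in ['scene','side','wrist']:
    d=snap(n,n+'0'); print(n,ray(d,320,200))
s=monitor.sense();print(s['clock'],s['position'],s['ee_rot'],s['finger_gap'],s['contact_force'])
E
```

```text
pics
scene (array([1.0691301 , 0.90942781, 0.93619623]), array([-0.37097977, -0.6962443 , -0.61463787]))
side (array([ 0.25315504, -0.60385063,  0.92280356]), array([ 0.31207433,  0.58376614, -0.74959401]))
wrist (array([0.0862711 , 0.52441355, 0.37313089]), array([ 0.32073702, -0.10453497, -0.94145729]))
0.15 [0.16794539 0.49721893 0.23087598] [-0.41243915  0.57478099  0.41215561  0.57415026] 1.0016794750228517 [ 0.05004505 -0.54326758  1.0885075 ]
```

View pics/scene0.png

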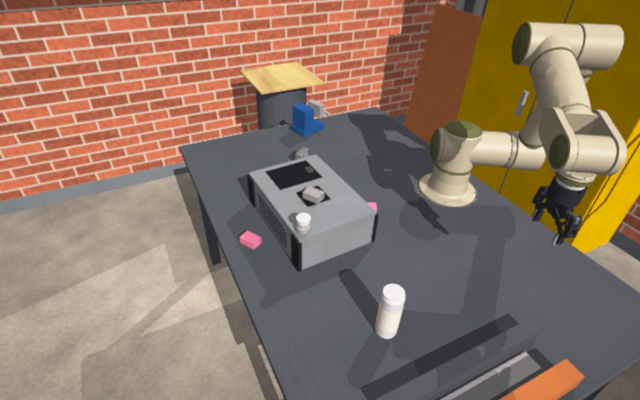

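View pics/side0.png

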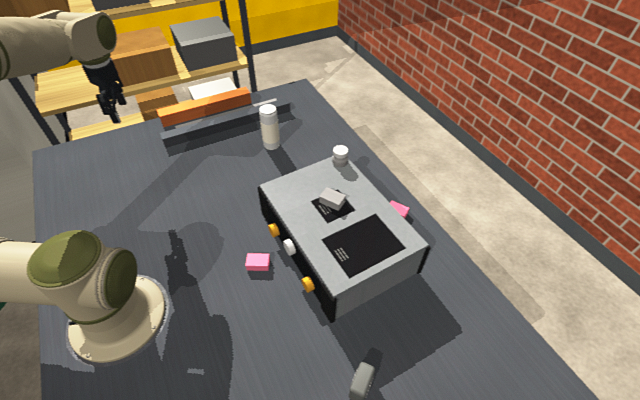

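View pics/wrist0.png

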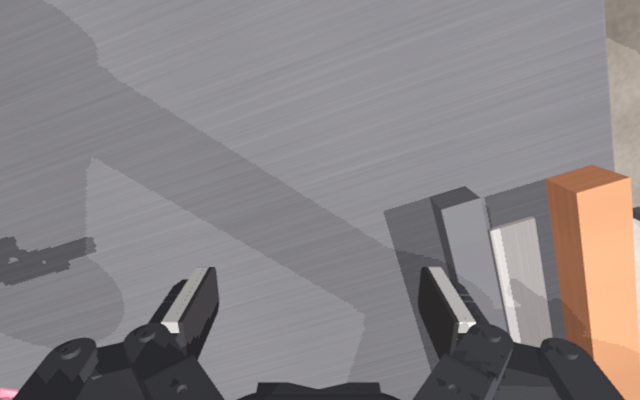

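The side view shows the grey tube on the small hatch at (333,198). Two pink look-alikes lie on the bench at (258,262) and (399,209), and the grey tape measure is at (362,380). I choose the grey tube on the small hatch and will check it in a crop.

Run:
```python
from h import *
a=cv2.imread('pics/side0.png')[140:330,240:440]; cv2.imwrite('pics/side0c.png',cv2.resize(a,None,fx=3.1,fy=3.1,interpolation=cv2.INTER_CUBIC))
a=cv2.imread('pics/scene0.png')[145:275,235:390]; cv2.imwrite('pics/scene0c.png',cv2.resize(a,None,fx=4,fy=4,interpolation=cv2.INTER_CUBIC))
```

```text
(no output)
```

View pics/side0c.png

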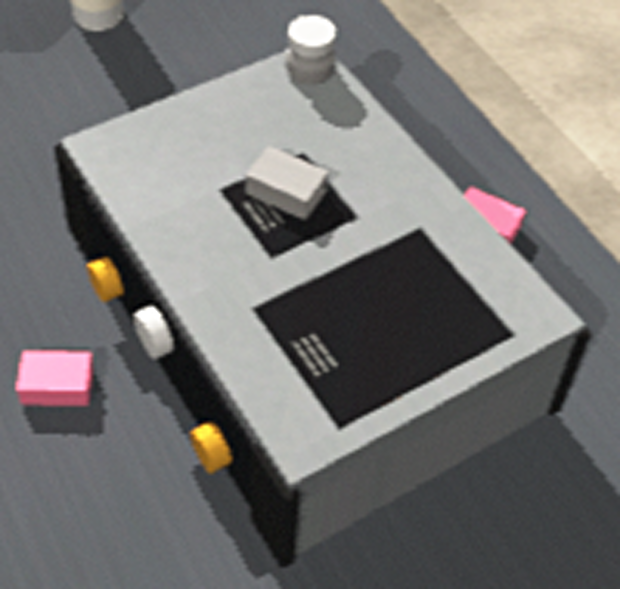

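View pics/scene0c.png

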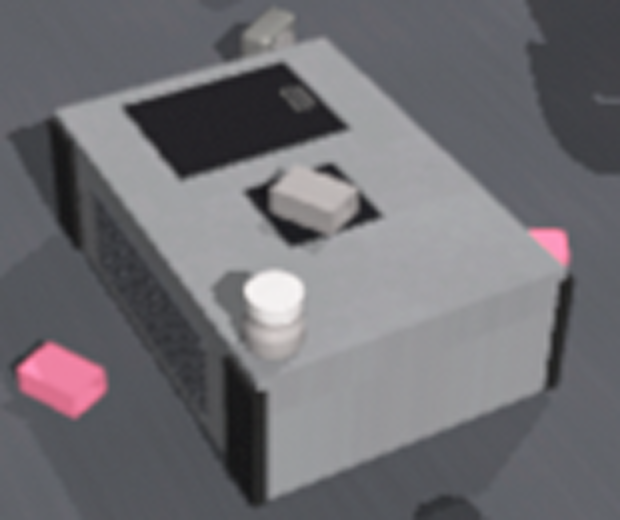

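The crop confirms it: bare grey, on the small hatch, covering the hatch's +x/+y part. Next I fit the case pose and the tube corners by casting rays onto planes.

```bash
cat > fit.py <<'E'
from h import *
s=L('side0');c=L('scene0')
S=lambda u,v,z:onz(s,240+(u+.5)/3.1-.5,140+(v+.5)/3.1-.5,z)[:2]
C=lambda u,v,z:onz(c,235+(u+.5)/4-.5,145+(v+.5)/4-.5,z)[:2]
def fit(m,w):
    m=np.array(m)/1000.;w=np.array(w);mc=m.mean(0);wc=w.mean(0);H=(m-mc).T@(w-wc)
    th=np.arctan2(H[0,1]-H[1,0],H[0,0]+H[1,1]);R=np.array([[np.cos(th),-np.sin(th)],[np.sin(th),np.cos(th)]])
    t=wc-R@mc;print('th',np.degrees(th),'t',t,'res mm',np.round(1000*(w-(m@R.T+t)),1).tolist());return th,R,t
z=.1407
ms=[(-140,200),(-140,-200),(140,-200),(-83,-52),(83,-52),(83,-178),(-83,-178),(-43,73),(-43,-13),(43,-13)]
ws=[S(62,145,.14),S(293,488,.14),S(583,327,.14)]+[S(*p,z) for p in [(255,309),(421,231),(513,335),(341,427),(221,189),(272,257),(356,216)]]
print('side');th,R,t=fit(ms,ws)
mc=[(140,-200),(140,200),(-140,200),(-140,-200),(83,-178),(83,-52),(-83,-52),(-83,-178),(-43,73)]
wc=[C(57,112,.14),C(266,388,.14),C(572,272,.14),C(322,38,.14)]+[C(*p,z) for p in [(124,106),(181,178),(347,129),(287,63),(382,215)]]
print('scene');fit(mc,wc)
print('both');th,R,t=fit(ms+mc,ws+wc)
zt=.1657
for nm,P in [('side',[S(*p,zt) for p in [(272,149),(329,181),(303,206),(246,176)]]),('scene',[C(*p,zt) for p in [(300,165),(358,192),(335,210),(271,183)]])]:
    P=np.array(P);Q=(P-t)@R*1000;print(nm,'tube case mm',Q.round(0).tolist(),'ctr',Q.mean(0),'edges',np.linalg.norm(np.roll(Q,-1,0)-Q,axis=1).round(),'yaws',np.degrees(np.arctan2(*(np.roll(Q,-1,0)-Q).T[::-1])).round())
np.savez('case.npz',th=th,t=t)
for u,v in[(311,32)]:print('tin cap',(S(u,v,.19)-t)@R*1000)
print((C(274,292,.19)-t)@R*1000)
E
python3 fit.py
```

```text
side
th 3.211962348151908 t [ 0.60154617 -0.0581689 ] res mm [[0.2, -5.1], [0.2, -0.6], [-3.2, -0.0], [0.5, 0.7], [-0.2, -1.2], [-0.4, 0.4], [0.6, 1.1], [1.1, 2.1], [0.4, 0.4], [0.8, 2.1]]
scene
th 3.0915297049002337 t [ 0.60066103 -0.05249263] res mm [[-1.3, -0.2], [-2.1, 5.7], [0.5, 4.0], [2.5, -1.1], [-1.3, -2.1], [0.2, -3.6], [2.9, -1.3], [-2.1, 2.0], [0.5, -3.4]]
both
th 3.185761277927866 t [ 0.60110822 -0.05548183] res mm [[0.6, -7.8], [0.8, -3.3], [-2.7, -2.6], [1.0, -2.0], [0.3, -3.8], [0.1, -2.2], [1.1, -1.7], [1.5, -0.6], [0.8, -2.3], [1.2, -0.6], [-2.1, 2.6], [-2.2, 8.5], [0.4, 7.3], [1.7, 2.1], [-2.0, 0.7], [-0.3, -0.8], [2.4, 1.9], [-2.8, 5.1], [0.2, -0.4]]
side tube case mm [[10.0, 71.0], [33.0, 14.0], [-2.0, 2.0], [-26.0, 55.0]] ctr [ 3.63496641 35.64390029] edges [61. 37. 59. 40.] yaws [ -68. -160.  114.   24.]
scene tube case mm [[0.0, 8.0], [-24.0, 64.0], [5.0, 76.0], [34.0, 19.0]] ctr [ 3.86768627 42.01739042] edges [60. 31. 64. 35.] yaws [ 113.   23.  -63. -162.]
tin cap [107.86471241 162.41875211]
[110.1366615  168.06124167]
```

Side and scene agree to about 5 mm: tube centre near case (4,38), long axis at about 114°, and the edge lengths match 60 x 40. I'll push it along its own long axis to about (-35,125) on the plain strip. First I hover behind it with fingers shut and check with the wrist camera.

```bash
cat >> h.py <<'E'
from scipy.spatial.transform import Rotation as Rn
import os
if os.path.exists('case.npz'):
    _c=np.load('case.npz');TH=float(_c['th']);T=_c['t']
    if abs(TH)<np.pi: pass
    RC=np.array([[np.cos(TH),-np.sin(TH)],[np.sin(TH),np.cos(TH)]])
def w(cx,cy,z): return np.r_[RC@np.array([cx,cy])/1000+T,z]
def case(p): return (np.asarray(p)[:2]-T)@RC*1000
def ori(yaw): # tool x down, tool y at world yaw
    x=np.array([0,0,-1.]);y=np.array([np.cos(yaw),np.sin(yaw),0]);return Rn.from_matrix(np.c_[x,y,np.cross(x,y)]).as_quat()
E
python3 - <<'E'
from h import *
s=monitor.sense();R=Rn.from_quat(s['ee_rot']).as_matrix();print(R.round(2))
d=L('wrist0');c,_=ray(d,320,200);print('cam in tool',R.T@(c-s['position']))
u=np.array([-.41,.91]);ctr=np.array([4,38.])
st=ctr-u*62;print(TH,w(*st,.2))
for k in (0,np.pi):
  yaw=TH+np.arctan2(u[1],u[0])+k
  for z in (.25,.15): print(k,kinematics.ik(w(*st,z),ori(yaw)), kinematics.ik(w(*(ctr+u*45),z),ori(yaw)))
  print('press',kinematics.ik(w(-25,30,.14),ori(yaw)))
a=L('side0');
print('can top',onz(a,268,110,.16))
E
```

```text
[[-0.   -0.95  0.32]
 [-0.    0.32  0.95]
 [-1.    0.   -0.  ]]
cam in tool [-0.14223775  0.08610956 -0.00051138]
0.05560202348238342 [ 0.63150641 -0.0722384   0.2       ]
0 [-2.97901752e-01  5.55530401e-01  1.09083440e+00 -4.44089210e-16
  1.49522786e+00 -7.76814531e-01] [-1.62232282e-01  4.30183918e-01  1.28273729e+00 -4.44089210e-16
  1.42867145e+00 -6.41145061e-01]
0 [-2.97901752e-01  6.22212026e-01  1.24293912e+00 -4.44089210e-16
  1.27644150e+00 -7.76814531e-01] [-1.62232282e-01  5.09422143e-01  1.42876273e+00 -4.44089210e-16
  1.20340778e+00 -6.41145061e-01]
press [-2.50447738e-01  5.04247540e-01  1.46529137e+00 -4.44089210e-16
  1.17205375e+00 -7.29360517e-01]
3.141592653589793 [-2.97901752e-01  5.55530401e-01  1.09083440e+00 -4.44089210e-16
  1.49522786e+00  2.36477812e+00] [-1.62232282e-01  4.30183918e-01  1.28273729e+00 -4.44089210e-16
  1.42867145e+00  2.50044759e+00]
3.141592653589793 [-2.97901752e-01  6.22212026e-01  1.24293912e+00 -4.44089210e-16
  1.27644150e+00  2.36477812e+00] [-1.62232282e-01  5.09422143e-01  1.42876273e+00 -4.44089210e-16
  1.20340778e+00  2.50044759e+00]
press [-2.50447738e-01  5.04247540e-01  1.46529137e+00 -4.44089210e-16
  1.17205375e+00  2.41223214e+00]
can top [0.60149408 0.42856588 0.16      ]
```

Run:
```python
from h import *
env.close_gripper(20)
u=np.array([-.41,.91]);u/=np.linalg.norm(u);st=np.array([4,38.])-u*62
env.reach(w(*st,.25),ori(TH+np.arctan2(u[1],u[0])))
snap('wrist','w1');s=monitor.sense();print(s['clock'],s['position'],s['finger_gap'],case(s['position']))
```

```text
3.5667 [ 0.63159194 -0.07149623  0.25008533] -0.004887146813256995 [ 29.54664219 -17.68373453]
```

View pics/w1.png

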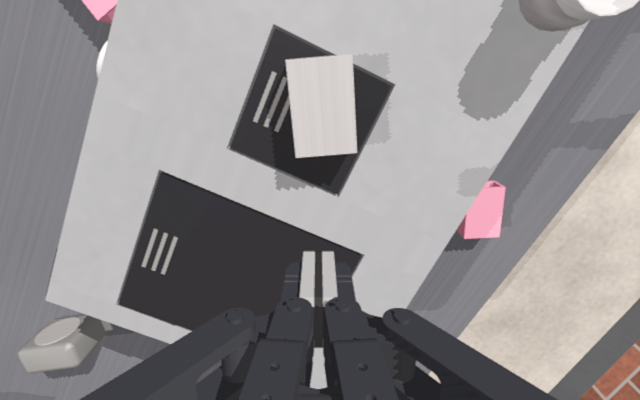

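The wrist view shows the tube top at (286,60),(352,55),(357,153),(296,158), all four small hatch corners, and the front-edge ribs at (270,100).

Run:
```python
from h import *
d=L('w1')
sm=[(275,25),(394,86),(338,195),(229,148)];m=[(-43,73),(43,73),(43,-13),(-43,-13)]
sm+=[(160,171),(363,254),(118,303)];m+=[(-83,-52),(83,-52),(-83,-178)]
P=np.array([onz(d,*p,.1407)[:2] for p in sm]);mm=np.array(m)/1000
print('hatch in case est',[case(p).round(1).tolist() for p in P])
mc=mm.mean(0);wc=P.mean(0);H=(mm-mc).T@(P-wc);th=np.arctan2(H[0,1]-H[1,0],H[0,0]+H[1,1]);R=np.array([[np.cos(th),-np.sin(th)],[np.sin(th),np.cos(th)]]);t=wc-R@mc
print(th,t,(1000*(P-mm@R.T-t)).round(1).tolist())
np.savez('case.npz',th=th,t=t)
Q=np.array([(onz(d,*p,.1657)[:2]-t)@R*1000 for p in [(286,60),(352,55),(357,153),(296,158)]])
e=np.roll(Q,-1,0)-Q;print(Q.round(1).tolist(),Q.mean(0),np.linalg.norm(e,axis=1),np.degrees(np.arctan2(e[:,1],e[:,0])))
```

```text
hatch in case est [[-44.5, 74.9], [43.3, 73.4], [42.2, -13.1], [-44.6, -13.1], [-85.0, -50.1], [81.8, -49.9], [-85.3, -176.2]]
0.0497679943561295 [ 0.59989052 -0.05448079] [[-0.8, 0.6], [1.1, -0.4], [0.5, -0.9], [-0.2, -1.4], [-0.6, 0.3], [0.2, 1.6], [-0.1, 0.2]]
[[-26.8, 57.3], [7.8, 76.3], [37.2, 24.5], [2.5, 4.9]] [ 5.18586531 40.72949842] [39.51586655 59.52689044 39.91670656 60.03636901] [  28.69059028  -60.41053323 -150.571016    119.20243029]
```

All consistent: residuals are under 2 mm and the tube measures 60 x 40, centre (5.2,40.7), axis 119.5°. Next I descend behind it and push.

Run:
```python
from h import *
a=np.radians(119.5);u=np.array([np.cos(a),np.sin(a)]);c=np.array([5.2,40.7]);q=ori(TH+a)
env.reach(w(*(c-u*60),.20),q)
env.movel(w(*(c-u*60),.1495),0.08)
f0=np.array(monitor.sense()['contact_force'])
env.movel(w(*(c-u*36),.1495),0.06); 
f1=np.array(monitor.sense()['contact_force'])
env.movel(w(*(c-u*41+u*75),.1495),0.06)
s=monitor.sense();print(s['clock'],f0,f1,s['contact_force'],s['position'])
snap('wrist','w2');snap('side','s2')
```

```text
6.5333 [-1.10881622  0.7171608   0.77860842] [-0.75029435 -0.09800492  1.0329476 ] [-0.07229102  0.55402269 -0.18489667] [0.58495436 0.0149712  0.14946633]
```

View pics/w2.png

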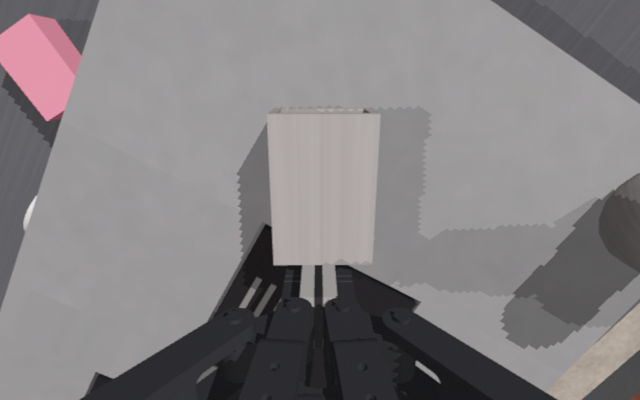

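View pics/s2.png

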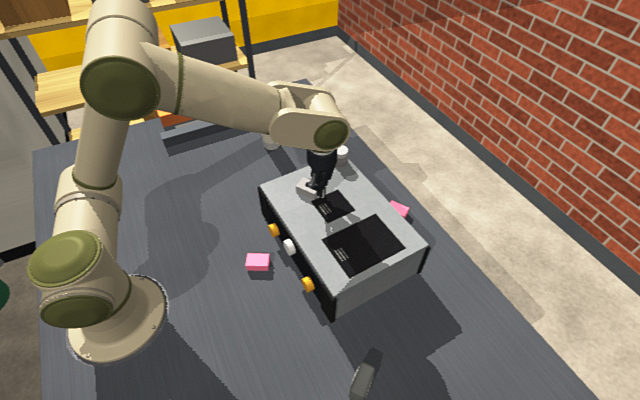

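The push tracks straight: the wrist view has the tube top at (268,114)–(373,265), its rear still near the hatch's +y corner at (265,225). I continue about 25–30 mm.

Run:
```python
from h import *
d=L('w2');Q=np.array([case(onz(d,*p,.165)) for p in [(268,114),(380,114),(373,265),(273,265)]]);print(Q.round(1).tolist(),Q.mean(0));ctr=Q.mean(0)
a=np.radians(119.5);u=np.array([np.cos(a),np.sin(a)])
p=case(monitor.sense()['position']);print('gap',(ctr-p)@u)
n=(128-ctr[1])/u[1];print('push',n)
assert 10<n<40
env.movel(w(*(p+u*n),.1495),0.06)
env.movel(w(*(p+u*(n-15)),.1495),0.1)
env.movel(w(*(p+u*(n-15)),.22),0.15)
d=snap('wrist','w3');print(monitor.sense()['clock'])
```

```text
[[-63.5, 123.4], [-29.2, 142.8], [0.9, 90.7], [-34.5, 70.6]] [-31.58431636 106.86181656]
gap 41.88765829709452
push 24.286832998918058
8.15
```

View pics/w3.png

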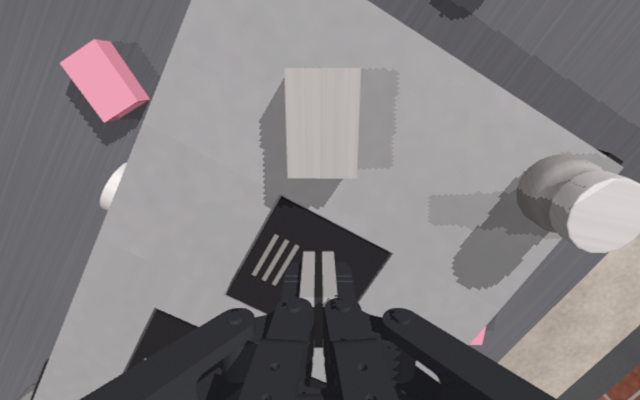

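The tube at (285–360, 68–178) is visibly clear of the hatch corner at (280,196). I'll quantify that, then press the ribs.

Run:
```python
from h import *
d=L('w3');Q=np.array([case(onz(d,*p,.165)) for p in [(285,68),(361,68),(357,178),(289,178)]]);print(Q.round(1).tolist(),Q.mean(0))
print('hatch corner',case(onz(d,281,196,.1407)),'rib mid',case(onz(d,276,259,.1407)))
assert Q[:,1].min()>80
q=ori(TH+np.radians(119.5))
env.reach(w(-25,30,.18),q)
env.movel(w(-25,30,.155),0.08)
print('f',monitor.sense()['contact_force'])
g=env.movel(w(-25,30,.133),0.02,guard=16)
s=monitor.sense();print(g,s['position'],case(s['position']),s['contact_force'],s['clock'])
d=snap('side','s4')
```

```text
[[-76.3, 145.8], [-41.7, 165.4], [-12.2, 113.4], [-46.4, 94.1]] [-44.15629093 129.68013883]
hatch corner [-43.59661798  73.38552522] rib mid [-24.95500621  30.01580554]
f [-0.00448113 -0.07459649  0.40076686]
True [ 0.57337807 -0.02576151  0.13659732] [-25.05091259  30.00265315] [-4.30578159  1.82452126 10.163426  ] 9.9
```

It pressed 4.1 mm to the firm stop. I raise straight up and watch.

Run:
```python
from h import *
env.movel(w(-25,30,.30),0.2)
env.movel(w(-110,30,.30),0.2)
d=snap('side','s5');snap('wrist','w5')
env.hold(1.5)
d=snap('side','s6');d=snap('wrist','w6');snap('scene','c6');print(monitor.sense()['clock'],monitor.sense()['contact_force'])
a=[cv2.imread('pics/%s.png'%n)[140:330,240:440] for n in('s5','s6')];cv2.imwrite('pics/s56.png',cv2.resize(np.hstack(a),None,fx=2,fy=2))
```

```text
13.25 [-0.25186969 -1.200469    0.4535188 ]
```

View pics/s56.png

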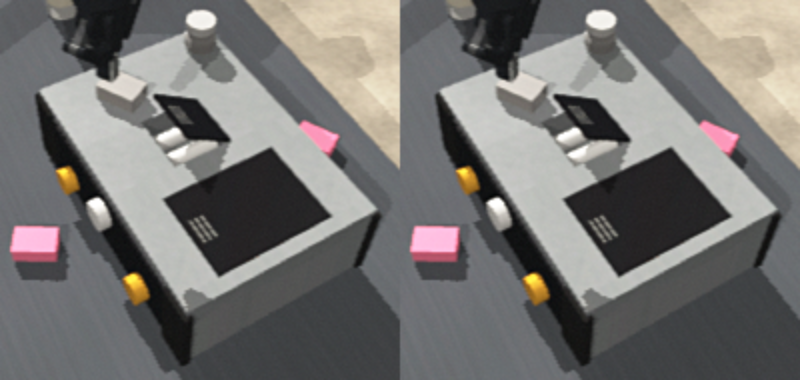

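View pics/w6.png

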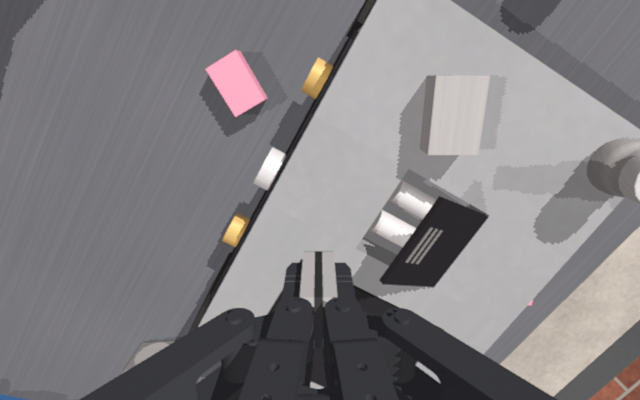

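View pics/c6.png

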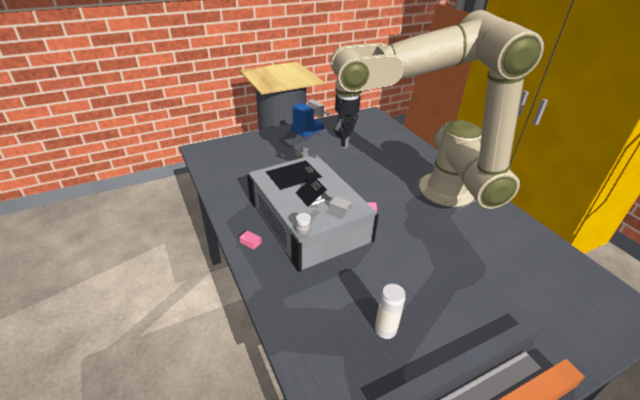

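The hatch stands open and looks identical 1.5 s apart. The tube lies clear at (460,115) in the wrist view, and the large hatch is flush. One last check of the opening angle, then I hand in.

Run:
```python
from h import *
d=L('w6')
for a in (.4,.5,.6,.7): print(a,[proj(d,w(43-86*np.cos(a),y,.1407+.086*np.sin(a))).round() for y in (73,-13)])
env.hold(0.5)
x=snap('side','s7');y=L('s6');print('diff px',(np.abs(x['frame'].astype(int)-y['frame'].astype(int)).max(2)>25).sum())
print(monitor.sense()['clock']);print(job.hand_in())
```

```text
0.4 [array([428., 186.]), array([370., 269.])]
0.5 [array([434., 191.]), array([375., 275.])]
0.6 [array([442., 197.]), array([381., 282.])]
0.7 [array([451., 203.]), array([387., 290.])]
diff px 2
13.8
the job is handed in; nothing more can be done
None
```

The tube is off the small hatch and the hatch is open. I handed the job in at 13.8 s of the 42 s allowed; `job.hand_in()` gives no verdict.

- **Tube:** I pushed it with the shut fingertips about 100 mm along its own axis, without picking it up. It lies on the plain strip of the machine's top, centre near (-44, 130) mm from case_top. Its nearest corner is at y 94 mm, about 20 mm clear of the hatch edge.
- **Small hatch:** I pressed once at the ribs, sinking 4.1 mm to the firm stop, then raised the fingers straight up. The hatch popped to about 0.6 rad, judged from its free edge at pixels (437,199) and (381,280) in the wrist view.
- **Watching:** It stayed still for over 2 s untouched, with only 2 pixels changed between the last two side views.
- **Left alone:** The pictures show the large hatch still shut. The jar, can, tape measure and pink look-alikes look unmoved, though I judged those by eye and did not measure them.

The first two camera views disagreed by about 5 mm on where the tube and machine were. I settled it with a wrist view before touching anything, and no check failed after that.

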